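Turn a finish-sample leaf over in its ring binder and move the edge clip

ROBOT

A 6-joint arm with a two-finger parallel gripper is mounted at the origin on the work surface; the furniture and walls round the work are solid. World frame = base frame: x ahead of the robot, y to its left, z up, the work surface at z = 0. Lengths are in m, angles in degrees, forces in N, time in s.
With the tool pointing down it reaches from about 0.425 to 1.125 m from the base axis. Payload 14.9 kg.
Tool frame: the origin (TCP) lies between the finger pads; the fingertips stand 17 mm ahead of it and the grasp point (between the pads) lies 2 mm behind it; z points along the fingers, y is the line along which they close (so a half turn about z gives the same grasp; the last joint's range is limited). The gripper opens to 91 mm and grips with 3 to 60 N. Pads are 32 mm wide; open, the fingers measure 118 mm over their backs; the gripper's body (76 mm by 178 mm) begins 60 mm behind the grasp point.
Start: joints at [70.056, 21.709, 99.362, -0, 58.929, -1.908], TCP at [0.217, 0.666, 0.195] pointing down, gripper open.
Joint ranges: [-158.91, 158.91], [-42.39, 125.64], [0.06, 152.35], [-60.88, 240.88], [17.5, 164.5], [-176.32, 176.32]. Speed limits (degrees/s): [108.29, 108.29, 136.94, 180, 180, 180].

INTERFACE

Orientations are given as a 3x3 rotation matrix whose columns are the frame's x, y, z axes.
In Python, from rig import arm, viewer gives the robot as it stands.
- The arm moves only by the tool jog_arm, never from a script. Its argument "increments" is a list of rows, each a list of 3 entries, a list of its own where there are three numbers: the turn, a rotation vector about the tool's x, y, z in degrees, then the shift along the tool's x, y, z in mm, then the opening in per cent of the stroke, from 0 (shut) to 100 (fully open). A call has 1 to 8 rows; each row is the pose to reach, as a shift and turn from the pose commanded when the call began, along the tool's axes at that moment; what a row does not reach only later rows make up. A row lasts 1/8 s, in which the tool goes at most 62.5 mm and 10.7 degrees, less where a joint would pass 70% of its speed; a pose out of reach is approached as far as the arm can. A call with a gripper value outside its range is refused whole. The fingers move at their own pace and stop on an object; the grip force is fixed at half the most. Time passes only in rows, so rows that repeat a pose let the fingers close. It gives the time, the measured TCP pose, the force, the opening and the grip force at its end, in the units of the state.
- arm.get_state(): the state, without advancing time (a new reading comes with each control period).
- viewer.grab_frame(name): name is "scene" or "top" or "wrist"; returns (picture, depth): 400x640x3 uint8, blue, green, red; 400x640 float32, m along the optical axis (not along the pixel's ray), 0 where there is no reading.
- viewer.camera_model(name): a dict with "K" (3x3 intrinsics, pixels), "pose" (4x4, takes a point from camera to world coordinates). Camera axes: x right, y up, looking along -z (the intrinsics and any distortion apply to the point x, -y, -z); pixel columns grow to the right and rows downward; lengths in m; the calibration is good to about 2 mm. The wrist camera is an equidistant fisheye: a pixel r from the principal point sees the ray r / f radians off the axis. A picture is of the moment at which its call begins: read the wrist's pose just before it. camera_model takes no time and is no camera call; for the wrist camera it gives the pose at the moment of the call.
- arm.finish_job(): hands the job in; it is judged then, once.
The state is a dict: "clock": time; "joint_pos": joint angles; "joint_vel": joint speeds; "tau": joint torques, N m; "ee_pos": TCP position; "ee_rot": TCP orientation; "force": force on the tool from outside, world axes, zero at the start; "ft_torque": the same for the moment, N m; "finger_gap": opening from 0.0 (shut) to 1.0 (fully open); "grip_force": force on a finger pad.
Only numpy, scipy, OpenCV 4.12 (cv2) and the standard library are available. Lean on these libraries where they do the work, as an engineer would, in place of code of your own. Each camera call takes 0.05 s, during which the arm holds its last target. There are 200 camera calls.

TASK

Take the red edge clip off the right-hand pile of the sample binder and set it down on the bench; then turn the top leaf (the one with the yellow tab) over across the rings so that it lies flat on the left-hand pile with its wood-stain side showing, laying it down rather than letting it slap. Then turn the clip round and slide it fully home on the left-hand fore edge, beside the tab and within the length of the edge, so that the pile is held flat again; let go and leave the other things on the bench where they are.

Things in the scene. Friction and masses are not known exactly. Their poses are not given: they have to be found in the camera images.
- binder: Open ring binder, fixed, 176 (x) x 290 mm (y). Origin on the bench under mid-spine; x along it, +y the left-hand pile, -y the right-hand pile, z up. Three steel rings (radius 23, wire 5 mm, at x = -60, 0, 60 mm) reach 52 mm high. Each side: blue cover board z = 12 to 18 mm, on it a white leaf that stays, z = 18 to 23 mm. With the loose leaf a pile is 16 mm thick, z = 12 to 28 mm.
- ring_axis (a point): Centre of the rings, 27 mm above the bench over the binder's origin, axes as the binder's. The leaf turns about the x axis through this point, from the right-hand pile (-y) up and over to the left-hand pile (+y), its slots sliding along the rings.
- left_edge (a point): Middle of the left-hand fore edge, 145 mm (+y) from the spine's middle, 20.5 mm above the bench, axes as the binder's. Cover and leaves end flush here; the edge runs x = -85 to 85 mm. Bearers under the covers stop 40 mm inside, so the outer 40 mm of the cover stands 12 mm clear of the bench.
- right_edge (a point): The same at the right-hand fore edge, 145 mm (-y) from the spine's middle.
- leaf: Top leaf: stiff white board 170 (x) x 134 (y) x 5 mm, 110 g, on the rings by three slots 12 x 10 mm (about 3 mm play); swings freely, falls if let go. Starts on the right-hand pile, bright paint patches up, wood-stain patches beneath. Origin: middle of the face underneath at the start; axes then as the binder's, z out of the paint side. Turned over it lies at z = 23 to 28 mm, its z axis down.
- leaf_tab (a point): Middle of the leaf's yellow tab: 30 mm wide (x), standing 36 mm out from the fore edge, 5 mm thick; 163 mm from the ring axis, at binder x = -52 mm (robot end), z = 25.5 mm on either pile, free beneath and beside. Pinched by its two side edges (fingers down, closing along the spine direction) it pivots between the fingers as the leaf swings. Axes as the leaf's.
- clip: Loose red edge clip, 90 g, stiff U-section (no spring) 56 mm long (x), mouth on its +y side: jaws at z = 0 to 5 and 25 to 30 mm, mouth 24 mm deep plus 8 mm flared lips, back wall 5 mm. Origin: underside, inner face of the back wall, mid-length. Starts on the right-hand edge, mouth to the spine, axes as the binder's, at binder x = 12 to 48 mm, upper jaw resting on the leaf, origin 3 mm up.
- clip_grip (a point): Middle of the black grip on top of the clip: 46 mm long (clip x), 14 mm thick (clip y), z = 30 to 57 mm in the clip's frame; this point at y = 10, z = 44 mm there. Taken from above, fingers closing along the clip's y.
- clip_mouth (a point): Middle of the clip's mouth where the lips begin, at y = 24, z = 15 mm in the clip's frame; axes as the clip's. Fully home it lies 24 mm inside the fore edge. The clip slides on and off level, square to the edge, with 2 mm play above and below a pile (centred when its underside is 5 mm above the bench). On the left-hand pile it must be turned by pi. Off the binder it stands on its lower jaw.
- glasses: Bystander: folded clear safety glasses with black frame, 82x154x49 mm, origin under the middle.
- rule: Bystander: folded wooden rule, 16x203x15 mm, long along its y, origin under the middle.
- brush: Bystander: round paint brush, 23x201x18 mm, long along its y, origin under the middle.
- handle: Bystander: turned wooden tool handle, 53x96x18 mm, origin under the middle.
- block_a: Bystander: planed wood block, 40x140x45 mm, long along its y, origin under the middle.
There are look-alikes about, which are no part of the job. What is shaped like the clip but purple is not meant. Leave any blue look-alike of the leaf alone.

How it is judged:
By the outcome, as a careful person would: the job done as asked, in the order asked, and still so for the second after the job is handed in, with the robot touching nothing.
It also fails if it takes over 72 s, if anything falls off the work surface, if the arm or the gripper's body presses on something with over 40 N, if the wrist force passes 120 N, or if a joint passes its speed limit or range.

## Working session

There is one attempt and no reset: what is moved stays moved. The work goes in short steps, Python scripts to look and compute and a tool call to move; the robot and the scene stay as the last step left them, time stands still between calls to the robot, and variables do not carry over. Pictures are saved under pics/ and viewed, at most 10 in all, crops included, and the job is handed in when it is done.

Besides the shell and the picture viewer there is one more tool, called after "Request:" as name([rows], argument=value, ...), one row to a line, values as JSON. jog_arm: Moves the arm, as the interface text tells. Its arguments: {"type":"object","properties":{"increments":{"type":"array","items":{"type":"array"}}},"required":["increments"]}

```bash
ls; mkdir -p pics; python3 - <<'E'
from rig import arm, viewer
import cv2, numpy as np
for n in ["scene","top"]:
    m=viewer.camera_model(n); print(n,np.round(m["K"],1).tolist(),np.round(m["pose"],3).tolist(),[k for k in m])
    p,d=viewer.grab_frame(n); cv2.imwrite(f"pics/{n}0.png",p); np.save(f"pics/{n}0.npy",d)
s=arm.get_state(); print(s["clock"],s["ee_pos"],np.round(s["ee_rot"],3).tolist(),s["force"])
E
```

```text
pics
scene [[375.9, 0.0, 314.6], [0.0, 375.9, 199.3], [0.0, 0.0, 1.0]] [[0.431, -0.529, 0.731, 1.364], [0.902, 0.233, -0.364, -0.459], [0.022, 0.816, 0.578, 0.781], [0.0, 0.0, 0.0, 1.0]] ['K', 'pose']
top [[362.1, 0.0, 324.0], [0.0, 362.1, 197.1], [0.0, 0.0, 1.0]] [[0.029, 0.985, -0.173, 0.291], [-0.999, 0.033, 0.016, -0.002], [0.022, 0.172, 0.985, 1.103], [0.0, 0.0, 0.0, 1.0]] ['K', 'pose']
0.1 [0.21660023 0.66523347 0.19415558] [[-0.951, 0.31, -0.0], [0.31, 0.951, -0.001], [0.0, -0.001, -1.0]] [-0.25313294  0.06639683 -0.22606663]
```

View pics/top0.png

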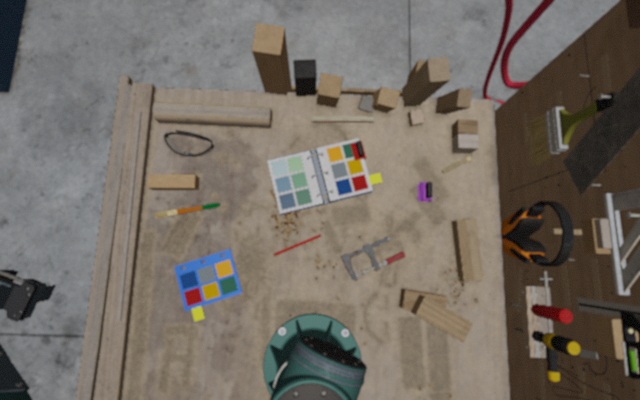

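View pics/scene0.png

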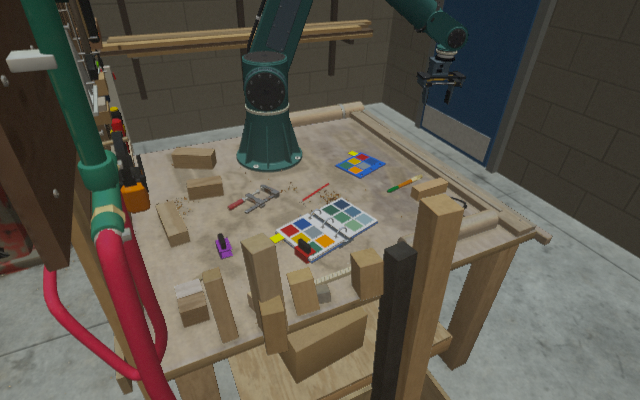

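Top view: the binder spans about (268–375, 138–213), with the red clip at (360,150), the yellow tab at (376,179), and the purple decoy at (425,191). The blue decoy leaf is at (208,280).

```bash
cat > h.py <<'E'
import numpy as np, cv2
def rays(m,uv,fish=False):
    K=m["K"]; uv=np.atleast_2d(uv).astype(float)
    x=(uv[:,0]-K[0][2])/K[0][0]; y=(uv[:,1]-K[1][2])/K[1][1]
    if fish:
        r=np.hypot(x,y)+1e-12; d=np.c_[np.sin(r)*x/r,-np.sin(r)*y/r,-np.cos(r)]
    else: d=np.c_[x,-y,-np.ones_like(x)]
    return m["pose"][:3,3], d@np.asarray(m["pose"])[:3,:3].T
def plane(m,uv,z,fish=False):
    o,d=rays(m,uv,fish); return o+d*((z-o[2])/d[:,2])[:,None]
def blobs(mask,minA=8):
    n,_,st,c=cv2.connectedComponentsWithStats(mask.astype(np.uint8)); return [(st[i].tolist(),c[i].round(1).tolist()) for i in range(1,n) if st[i][4]>=minA]
E
python3 - <<'E'
from h import *
from rig import viewer
m=viewer.camera_model("top"); p=cv2.imread("pics/top0.png"); hsv=cv2.cvtColor(p,cv2.COLOR_BGR2HSV)
H,S,V=[hsv[...,i].astype(int) for i in range(3)]
roi=np.zeros(H.shape,bool); roi[125:230,255:445]=1
w=roi&(S<40)&(V>120)
k=cv2.morphologyEx(w.astype(np.uint8),cv2.MORPH_OPEN,np.ones((2,2)))
print(blobs(k,30))
n,l,st,c=cv2.connectedComponentsWithStats(k)
pts=np.argwhere((l>0)&np.isin(l,[i for i in range(1,n) if st[i][4]>100]))[:,::-1]
W=plane(m,pts,0.026)[:,:2]
r=cv2.minAreaRect((W*1000).astype(np.float32)); print("white rect",r,cv2.boxPoints(r))
for nme,mk in dict(yel=roi&(abs(H-28)<6)&(S>150)&(V>120),red=roi&((H<6)|(H>172))&(S>130),pur=roi&(abs(H-145)<12)&(S>100),blk=roi&(V<45)).items():
    for st_,c_ in blobs(mk): print(nme,st_,c_,plane(m,[c_],0.0255)[0].round(3))
x=cv2.resize(p[125:225,255:445],None,fx=4,fy=4,interpolation=cv2.INTER_CUBIC); cv2.imwrite("pics/c1.png",x)
E
```

```text
[([267, 139, 108, 77, 3598], [315.6, 176.6])]
white rect ((544.412109375, -6.63177490234375), (181.91793823242188, 298.26910400390625), 15.911507606506348) [[ 416.05252   111.852264]
 [ 497.82373  -174.98904 ]
 [ 672.7717   -125.115814]
 [ 591.0005    161.7255  ]]
yel [348, 160, 14, 14, 131] [354.6, 166.2] [ 0.58  -0.111  0.026]
yel [370, 174, 11, 10, 79] [375.2, 178.4] [ 0.543 -0.174  0.026]
red [351, 143, 14, 16, 104] [356.3, 151.4] [ 0.627 -0.115  0.026]
red [353, 176, 14, 14, 146] [359.3, 182.5] [ 0.529 -0.126  0.026]
pur [418, 183, 14, 18, 176] [422.8, 192.3] [ 0.505 -0.32   0.026]
blk [427, 184, 2, 13, 17] [427.2, 190.6] [ 0.511 -0.334  0.026]
```

View pics/c1.png

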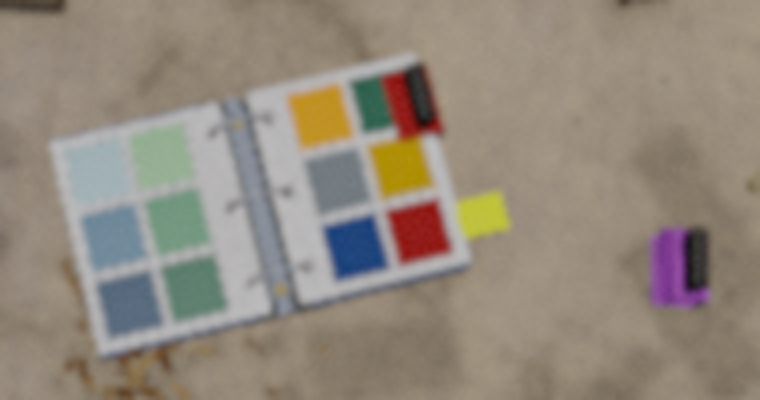

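The crop shows the binder square on, with the red clip at its far right corner (crop 412,100), the tab at (485,215) and the purple decoy at (680,265). I'll move over the clip for a close look.

```bash
cat >> h.py <<'E'
from scipy.spatial.transform import Rotation as Ro
def go(xyz,yaw,rx=0):
    """print turn/shift (tool axes) from measured pose to TCP xyz[m], tool-down with tool y at yaw[deg]"""
    from rig import arm
    s=arm.get_state(); R=s["ee_rot"]; a=np.radians(yaw)
    y=np.array([np.cos(a),np.sin(a),0]); z=np.array([0,0,-1.]); T=np.c_[np.cross(y,z),y,z]@Ro.from_euler('x',rx,degrees=True).as_matrix()
    print("turn",Ro.from_matrix(R.T@T).as_rotvec(degrees=True).round(1),"shift",(R.T@(np.array(xyz)-s["ee_pos"])*1000).round(1),"| at",s["ee_pos"].round(4),"t",round(s["clock"],2),"F",s["force"].round(1),"gap",round(s["finger_gap"],3),"gf",round(s["grip_force"],1),"j6",s["joint_pos"][5].round(0))
E
```

Request:
jog_arm([
  [[0,0,-5],[-40,-38,-5],100],
  [[0,0,-9],[-80,-75,-10],100],
  [[0,0,-13],[-120,-115,-15],100],
  [[0,0,-17],[-160,-155,-20],100],
  [[0,0,-21],[-200,-194,-25],100],
  [[0,0,-25],[-240,-233,-30],100],
  [[0,0,-29],[-280,-272,-35],100],
  [[0,0,-34],[-320,-311,-40],100],
])

```text
clock: 1.1
ee_pos: [0.4252, 0.2691, 0.2349]
ee_rot: [[-0.961, -0.278, 0.0], [-0.278, 0.961, -0.0], [-0.0, -0.0, -1.0]]
force: [0.2, 0.9, 0.8]
finger_gap: 1.003
grip_force: 0.0
```

```bash
python3 -c "
from h import *
go([.6,-.07,.25],105.9)"
```

```text
turn [-0.   0.   0.2] shift [ -73.8 -374.3  -15.1] | at [0.4252 0.2691 0.2349] t 1.1 F [0.2 0.9 0.8] gap 1.003 gf 0.0 j6 -76.0
```

Request:
jog_arm([
  [[0,0,0],[-12,-55,-3],100],
  [[0,0,0],[-24,-110,-6],100],
  [[0,0,0],[-36,-165,-9],100],
  [[0,0,0],[-46,-220,-11],100],
  [[0,0,0],[-56,-275,-13],100],
  [[0,0,0],[-66,-330,-15],100],
  [[0,0,0],[-72,-365,-15],100],
  [[0,0,0],[-72,-365,-15],100],
])

```text
clock: 2.1
ee_pos: [0.5948, -0.0622, 0.2493]
ee_rot: [[-0.962, -0.273, -0.001], [-0.273, 0.962, -0.0], [0.001, 0.0, -1.0]]
force: [-1.1, 0.2, -0.3]
finger_gap: 1.004
grip_force: 0.0
```

```bash
python3 - <<'E'
from h import *
from rig import viewer
m=viewer.camera_model("wrist"); print(np.round(m["K"],1).tolist(),np.round(m["pose"],3).tolist())
p,d=viewer.grab_frame("wrist"); cv2.imwrite("pics/w1.png",p)
hsv=cv2.cvtColor(p,cv2.COLOR_BGR2HSV); H,S,V=[hsv[...,i].astype(int) for i in range(3)]
for n,mk in dict(yel=(abs(H-28)<6)&(S>150)&(V>120),red=((H<6)|(H>172))&(S>130)).items():
    for st,c in blobs(mk,60): print(n,st,c,plane(m,[c],0.0255,True)[0].round(4))
go([.6,-.07,.25],105.9)
E
```

```text
[[309.7, 0.0, 318.5], [0.0, 309.7, 197.0], [0.0, 0.0, 1.0]] [[-0.273, -0.93, -0.246, 0.526], [0.962, -0.264, -0.069, -0.082], [-0.001, -0.256, 0.967, 0.439], [0.0, 0.0, 0.0, 1.0]]
yel [580, 0, 11, 16, 118] [585.2, 6.3] [0.1538 0.3165 0.0255]
yel [236, 102, 28, 23, 590] [249.4, 112.9] [ 0.5443 -0.173   0.0255]
yel [271, 149, 33, 19, 81] [282.2, 162.1] [ 0.5976 -0.1127  0.0255]
yel [0, 260, 14, 15, 84] [6.5, 267.8] [ 1.0182 -0.7492  0.0255]
red [581, 17, 17, 25, 275] [589.2, 29.2] [0.1962 0.3326 0.0255]
red [397, 25, 91, 7, 457] [441.5, 28.0] [0.3494 0.0465 0.0255]
red [270, 95, 33, 34, 1066] [286.3, 110.9] [ 0.5295 -0.1252  0.0255]
red [258, 163, 28, 42, 631] [274.7, 182.7] [ 0.628  -0.1156  0.0255]
red [0, 223, 32, 84, 925] [15.6, 258.2] [ 0.9665 -0.6926  0.0255]
red [0, 333, 44, 67, 795] [24.4, 372.9] [ 1.5052 -0.851   0.0255]
turn [ 0. -0. -0.] shift [ -3.2 -10.3  -0.8] | at [ 0.5942 -0.061   0.2492] t 2.15 F [-0.1  0.2  0.1] gap 1.002 gf 0.0 j6 -114.0
```

View pics/w1.png

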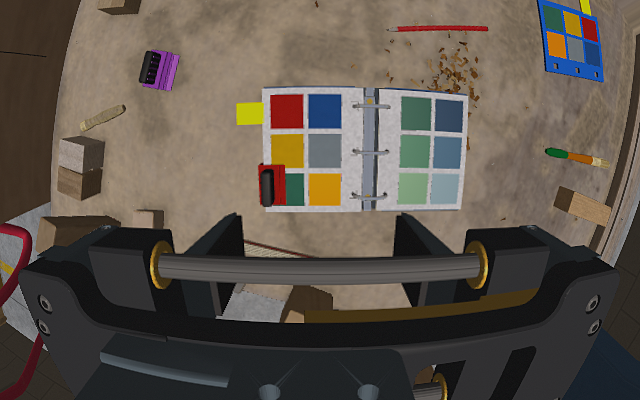

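The wrist view shows the binder square on. The clip is at about (270,185) with its black grip at (266,188), the tab is at (249,113), and the left pile corners are near (468,93) and (463,210).

```bash
python3 - <<'E'
from h import *
from rig import viewer
m=viewer.camera_model("wrist"); p=cv2.imread("pics/w1.png")
hsv=cv2.cvtColor(p,cv2.COLOR_BGR2HSV); H,S,V=[hsv[...,i].astype(int) for i in range(3)]
roi=np.zeros(H.shape,bool); roi[160:212,255:290]=1
for st,c in blobs(roi&(V<70),60):
    print("blk",st,c,plane(m,[c],0.058,True)[0].round(4))
w=((S<45)&(V>130)).astype(np.uint8)
def edge(side,lo,hi,z):
    out=[]
    for t in range(lo,hi,2):
        if side=='L': xs=np.where(w[t,400:500])[0]; out.append((400+xs.max()+.5,t))
        if side=='R': xs=np.where(w[t,240:300])[0]; out.append((240+xs.min()-.5,t))
        if side=='NL': ys=np.where(w[75:120,t])[0]; out.append((t,75+ys.min()-.5))
        if side=='NR': ys=np.where(w[75:120,t])[0]; out.append((t,75+ys.min()-.5))
        if side=='F': ys=np.where(w[190:220,t])[0]; out.append((t,190+ys.max()+.5))
    P=plane(m,out,z,True)[:,:2]; 
    vx,vy,x,y=cv2.fitLine((P*1000).astype(np.float32),cv2.DIST_HUBER,0,.1,.1).ravel()
    print(side,"dir",np.degrees(np.arctan2(vy,vx)).round(2),"pt",x.round(1),y.round(1)); return np.array([x,y]),np.array([vx,vy])
L=edge('L',100,200,.023);R=edge('R',126,160,.028);N1=edge('NL',385,460,.023);N2=edge('NR',270,355,.028);F=edge('F',380,460,.023)
for yaw in [15.3,15.6,15.9,16.2]:
    a=np.radians(yaw);X=np.array([np.cos(a),np.sin(a)]);Y=np.array([-X[1],X[0]])
    print(yaw,"Y L,R",L[0]@Y,R[0]@Y,"X near",N1[0]@X,N2[0]@X,"far",F[0]@X)
E
```

```text
blk [260, 169, 15, 38, 471] [267.1, 187.1] [ 0.6275 -0.1197  0.058 ]
L dir 16.1 pt 504.9 136.2
R dir 16.9 pt 574.4 -145.3
NL dir -74.02 pt 446.9 48.1
NR dir -73.7 pt 494.8 -120.4
F dir -73.12 pt 609.3 96.0
15.3 Y L,R -1.878691552561568 -291.7545408267428 X near 443.7753093623366 445.48108173316155 far 613.0748704410055
15.6 Y L,R -4.61681111504965 -294.45086803423953 X near 443.39457489324286 444.1832740657032 far 612.709362022529
15.9 Y L,R -7.354804105328876 -297.13912272244823 X near 443.00168453789917 442.87328888940857 far 612.3270558673848
16.2 Y L,R -10.09259545993834 -299.8192311915088 X near 442.59664906759315 441.5511621181832 far 611.9279624566892
```

```bash
cat >> h.py <<'E'
def B(x,y):
    a=np.radians(16.0); return np.array([.5493+(x*np.cos(a)-y*np.sin(a))/1000, -.0019+(x*np.sin(a)+y*np.cos(a))/1000])
def gb(x,y,z,yaw=0,rx=0):
    """binder mm, tool y at binder yaw"""
    go([*B(x,y),z/1000],16+yaw,rx)
E
python3 -c "
from h import *
gb(43,-135,53,90)"
```

```text
turn [ 0.  -0.  -0.1] shift [-16.5 -65.9 196.2] | at [ 0.5942 -0.061   0.2492] t 2.15 F [-0.1  0.2  0.1] gap 1.002 gf 0.0 j6 -114.0
```

Request:
jog_arm([
  [[0,0,0],[-8,-33,40],100],
  [[0,0,0],[-16.5,-66,85],100],
  [[0,0,0],[-16.5,-66,125],100],
  [[0,0,0],[-16.5,-66,160],100],
  [[0,0,0],[-16.5,-66,180],100],
  [[0,0,0],[-16.5,-66,190],100],
  [[0,0,0],[-16.5,-66,194],100],
  [[0,0,0],[-16.5,-66,195],100],
])

```text
clock: 3.15
ee_pos: [0.6289, -0.1192, 0.0555]
ee_rot: [[-0.961, -0.275, 0.001], [-0.275, 0.961, -0.0], [-0.001, -0.001, -1.0]]
force: [-0.2, 0.4, 0.5]
finger_gap: 0.997
grip_force: 0.0
```

```bash
python3 - <<'E'
from h import *
from rig import viewer
gb(43,-135,53,90)
p,d=viewer.grab_frame("wrist"); cv2.imwrite("pics/w2.png",p[120:400,100:560])
E
```

```text
turn [-0.   0.1 -0. ] shift [ 1.2 -0.3  2.5] | at [ 0.6289 -0.1192  0.0555] t 3.15 F [-0.2  0.4  0.5] gap 0.997 gf 0.0 j6 -119.0
```

View pics/w2.png

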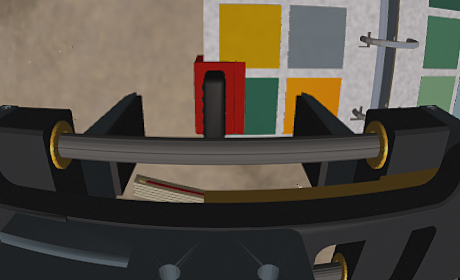

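The grip sits at crop (215,105), midway between the fingers, so I'm closing on it.

Request:
jog_arm([
  [[0,0,0],[0,0,2],0],
  [[0,0,0],[0,0,2],0],
  [[0,0,0],[0,0,2],0],
  [[0,0,0],[0,0,2],0],
  [[0,0,0],[0,0,2],0],
  [[0,0,0],[0,0,2],0],
])

```text
clock: 3.95
ee_pos: [0.6283, -0.1192, 0.0528]
ee_rot: [[-0.961, -0.275, 0.0], [-0.275, 0.961, -0.0], [-0.0, -0.0, -1.0]]
force: [0.4, -0.9, -1.1]
finger_gap: 0.374
grip_force: 0.0
```

Request:
jog_arm([
  [[0,0,0],[0,0,0],0],
  [[0,0,0],[0,0,0],0],
  [[0,0,0],[0,0,0],0],
  [[0,0,0],[0,0,0],0],
])

```text
clock: 4.45
ee_pos: [0.6283, -0.1192, 0.0527]
ee_rot: [[-0.961, -0.275, -0.0], [-0.275, 0.961, -0.0], [0.0, 0.0, -1.0]]
force: [-0.6, -0.8, -0.9]
finger_gap: 0.007
grip_force: 0.0
```

```bash
python3 - <<'E'
from h import *
from rig import viewer
gb(43,-135,53,90)
p,d=viewer.grab_frame("wrist"); q,_=viewer.grab_frame("scene")
a=cv2.resize(p[120:330,170:450],None,fx=2,fy=2); b=cv2.resize(q[180:285,240:400],None,fx=3.5,fy=4)
cv2.imwrite("pics/w3.png",np.vstack([a[:,:560],b[:170*1,:560]])); cv2.imwrite("pics/w3f.png",p);cv2.imwrite("pics/s3.png",q)
m=viewer.camera_model("wrist"); T=np.linalg.inv(m["pose"])
for z in [.035,.053]:
    c=T@np.array([.6283,-.1192,z,1]); v=np.array([c[0],-c[1],-c[2]]); th=np.arctan2(np.hypot(v[0],v[1]),v[2]); print(m["K"][0][2]+309.7*th*v[0]/np.hypot(v[0],v[1]),m["K"][1][2]+309.7*th*v[1]/np.hypot(v[0],v[1]))
E
```

```text
turn [ 0. -0. -0.] shift [ 0.6 -0.5 -0.3] | at [ 0.6283 -0.1192  0.0527] t 4.45 F [-0.6 -0.8 -0.9] gap 0.007 gf 0.0 j6 -119.0
318.6799959939744 219.9360971260674
318.6662720070584 228.95695224005195
```

View pics/w3.png

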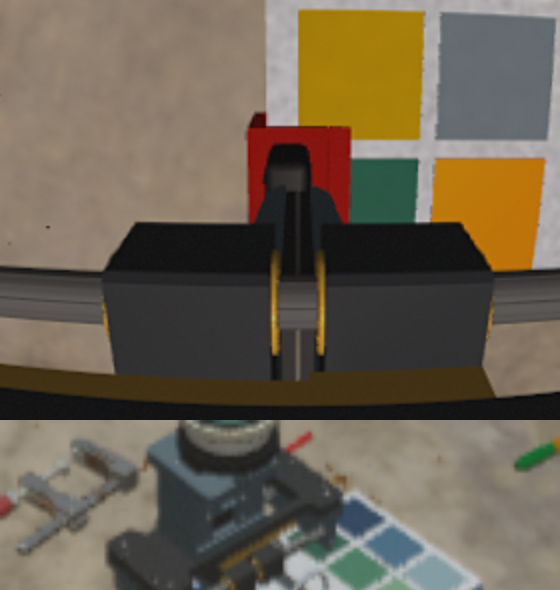

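The fingers shut without touching the grip, which is still standing at crop (290,165). I'll check its height and place with depth.

```bash
python3 - <<'E'
from h import *
from rig import viewer
import json
m=viewer.camera_model("wrist"); p,d=viewer.grab_frame("wrist")
def P3(u,v):
    o,r=rays(m,[(u,v)],True); r=r[0]; t=d[v,u]/np.cos(np.hypot(u-318.5,v-197)/309.7); return o+r*t
a=np.radians(16);X=np.array([np.cos(a),np.sin(a)]);Y=np.array([-X[1],X[0]])
for n,(u,v) in dict(gripend=(314,203),griptop=(314,198),redtop=(300,190),redtop2=(340,200),red3=(300,215),yel=(350,150),orange=(400,230),tipL=(306,222),tipR=(332,222),tip2=(310,217),fL=(306,228),mid=(318,240),mid2=(318,228)).items():
    q=P3(u,v); r=q[:2]-[.5493,-.0019]; print(n,p[v,u],"binder",(r@X*1000).round(1),(r@Y*1000).round(1),"z",(q[2]*1000).round(1))
E
```

```text
gripend [30 30 32] binder 24.2 -137.4 z 59.3
griptop [17 17 17] binder 23.1 -137.5 z 51.7
redtop [ 16  20 134] binder 22.5 -147.5 z 32.4
redtop2 [ 18  23 136] binder 30.1 -119.4 z 31.0
red3 [ 16  19 139] binder 40.7 -147.8 z 32.8
yel [ 10 125 164] binder -5.1 -112.8 z 28.1
orange [ 10 115 180] binder 54.7 -72.9 z 27.7
tipL [35 33 30] binder 26.5 -141.2 z 87.7
tipR [35 34 30] binder 26.8 -127.4 z 87.1
tip2 [36 35 31] binder 26.7 -139.3 z 79.0
fL [36 34 30] binder 26.6 -140.8 z 96.6
mid [31 33 35] binder 28.2 -134.8 z 108.3
mid2 [36 36 39] binder 28.2 -134.8 z 92.3
```

Request:
jog_arm([
  [[0,0,0],[0,0,0],0],
  [[0,0,0],[0,0,0],0],
  [[0,0,0],[0,0,0],0],
])

```text
clock: 4.97
ee_pos: [0.6284, -0.1192, 0.0528]
ee_rot: [[-0.961, -0.275, 0.0], [-0.275, 0.961, 0.0], [-0.0, 0.0, -1.0]]
force: [0.4, 0.2, 0.2]
finger_gap: 0.003
grip_force: 0.0
```

```bash
python3 - <<'E'
from h import *
from rig import viewer
gb(43,-135,53,90)
p,d=viewer.grab_frame("wrist"); cv2.imwrite("pics/w4.png",cv2.resize(p[170:270,260:380],None,fx=6,fy=6,interpolation=cv2.INTER_NEAREST))
E
```

```text
turn [ 0.  0. -0.] shift [ 0.7 -0.4 -0.2] | at [ 0.6284 -0.1192  0.0528] t 4.97 F [0.4 0.2 0.2] gap 0.003 gf 0.0 j6 -119.0
```

View pics/w4.png

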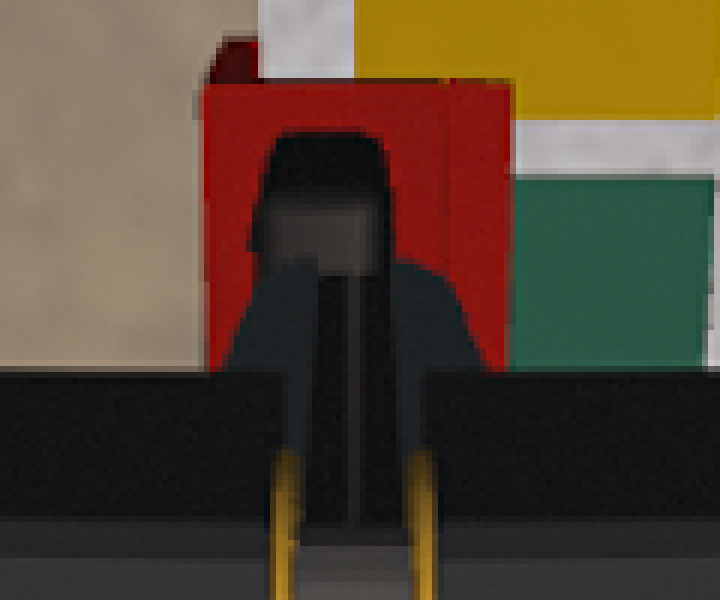

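The fingers are shut above the grip: their lower ends show at row 214, about 73 mm up by depth, which doesn't fit the stated tip. I'll open and measure the true tip height with both cameras.

Request:
jog_arm([
  [[0,0,0],[0,0,0],60],
  [[0,0,0],[0,0,0],60],
  [[0,0,0],[0,0,0],60],
  [[0,0,0],[0,0,0],60],
  [[0,0,0],[0,0,0],60],
  [[0,0,0],[0,0,0],60],
])

```text
clock: 5.78
ee_pos: [0.6283, -0.1192, 0.0528]
ee_rot: [[-0.961, -0.275, 0.0], [-0.275, 0.961, -0.0], [-0.0, -0.0, -1.0]]
force: [-0.6, 0.1, 0.2]
finger_gap: 0.596
grip_force: 0.0
```

```bash
python3 - <<'E'
from h import *
from rig import viewer, arm
a=np.radians(16);X=np.array([np.cos(a),np.sin(a)]);Y=np.array([-X[1],X[0]])
s=arm.get_state(); print(s["ee_pos"],s["finger_gap"],s["joint_pos"].round(2))
for n in ["wrist","scene","top"]:
    m=viewer.camera_model(n); p,d=viewer.grab_frame(n); np.save(f"pics/{n}5.npy",d); cv2.imwrite(f"pics/{n}5.png",p)
    v,u=np.where(d>0); o,r=rays(m,np.c_[u,v],n=="wrist")
    t=d[v,u]
    if n=="wrist": t=t/np.cos(np.hypot(u-318.5,v-197)/309.7)
    P=o+r*t[:,None]; rel=P[:,:2]-[.5493,-.0019]; bx=rel@X*1000; by=rel@Y*1000; z=P[:,2]*1000
    for lab,k in dict(tipR=(abs(bx-43)<25)&(by>-112)&(by<-80)&(z>36)&(z<110),tipL=(abs(bx-43)<25)&(by<-155)&(by>-195)&(z>8)&(z<110)).items():
        print(n,lab,k.sum(),[ (round(bx[i]),round(by[i]),round(z[i]),u[i],v[i]) for i in np.where(k)[0][np.argsort(z[k])[::max(1,k.sum()//8)]]])
E
```

```text
[ 0.62834542 -0.11924959  0.05275542] 0.5959546468007577 [ -12.83   27.38  109.1    -0.     43.51 -118.8 ]
wrist tipR 891 [(31, -107, 70, np.int64(365), np.int64(219)), (34, -108, 78, np.int64(366), np.int64(228)), (26, -100, 84, np.int64(381), np.int64(219)), (26, -104, 88, np.int64(376), np.int64(222)), (28, -105, 93, np.int64(376), np.int64(228)), (27, -104, 98, np.int64(379), np.int64(230)), (28, -106, 103, np.int64(377), np.int64(235)), (26, -98, 106, np.int64(394), np.int64(234)), (55, -107, 110, np.int64(373), np.int64(289))]
wrist tipL 885 [(50, -162, 70, np.int64(273), np.int64(248)), (51, -161, 77, np.int64(273), np.int64(255)), (37, -162, 84, np.int64(270), np.int64(238)), (40, -162, 88, np.int64(269), np.int64(245)), (34, -162, 93, np.int64(266), np.int64(239)), (27, -165, 98, np.int64(258), np.int64(230)), (34, -162, 102, np.int64(264), np.int64(246)), (29, -162, 107, np.int64(262), np.int64(239)), (57, -162, 110, np.int64(264), np.int64(293))]
scene tipR 108 [(40, -110, 71, np.int64(311), np.int64(234)), (31, -110, 77, np.int64(309), np.int64(231)), (44, -110, 81, np.int64(312), np.int64(232)), (60, -108, 87, np.int64(316), np.int64(233)), (60, -101, 90, np.int64(318), np.int64(231)), (26, -110, 95, np.int64(308), np.int64(225)), (57, -107, 99, np.int64(316), np.int64(229)), (52, -109, 104, np.int64(314), np.int64(227)), (28, -111, 108, np.int64(308), np.int64(222))]
scene tipL 137 [(68, -156, 9, np.int64(305), np.int64(262)), (59, -156, 18, np.int64(303), np.int64(258)), (45, -156, 28, np.int64(300), np.int64(253)), (22, -155, 34, np.int64(295), np.int64(247)), (51, -175, 82, np.int64(296), np.int64(243)), (60, -171, 89, np.int64(299), np.int64(242)), (34, -175, 95, np.int64(292), np.int64(236)), (59, -171, 103, np.int64(299), np.int64(238)), (44, -176, 110, np.int64(294), np.int64(234))]
top tipR 0 []
top tipL 0 []
```

Both cameras agree that the fingertips end about 17 mm above the reported TCP, not below it. From here I'll use tip height ≈ reported z + 17 mm, lower further and watch the force.

Request:
jog_arm([
  [[0,0,0],[0,-1,8],60],
  [[0,0,0],[0,-1,16],60],
  [[0,0,0],[0,-1,22],60],
  [[0,0,0],[0,-1,27],60],
  [[0,0,0],[0,-1,30],60],
  [[0,0,0],[0,-1,30],60],
])

```text
clock: 6.68
ee_pos: [0.6285, -0.1202, 0.0226]
ee_rot: [[-0.961, -0.275, -0.0], [-0.275, 0.961, 0.0], [0.0, 0.0, -1.0]]
force: [-0.4, 0.3, 0.1]
finger_gap: 0.601
grip_force: 0.0
```

```bash
cat >> h.py <<'E'
def cloud(n):
    from rig import viewer
    m=viewer.camera_model(n); p,d=viewer.grab_frame(n); v,u=np.where(d>0); o,r=rays(m,np.c_[u,v],n=="wrist"); t=d[v,u]
    if n=="wrist": t=t/np.cos(np.hypot(u-318.5,v-197)/309.7)
    P=o+r*t[:,None]; a=np.radians(16); rel=P[:,:2]-[.5493,-.0019]
    return p,u,v,(rel@[np.cos(a),np.sin(a)])*1000,(rel@[-np.sin(a),np.cos(a)])*1000,P[:,2]*1000
E
python3 - <<'E'
from h import *
gb(43,-135,19,90)
for n in ["wrist","scene"]:
    p,u,v,bx,by,z=cloud(n); cv2.imwrite(f"pics/{n}6.png",p)
    k=(abs(bx-43)<25)&(by>-113)&(by<-80)&(z>31)&(z<80); print(n,k.sum(),np.sort(z[k])[:12].round(0))
E
```

```text
turn [ 0. -0. -0.] shift [0.6 0.5 3.6] | at [ 0.6285 -0.1202  0.0226] t 6.67 F [-0.4  0.3  0.1] gap 0.601 gf 0.0 j6 -119.0
wrist 894 [40. 41. 41. 41. 41. 41. 42. 42. 42. 42. 42. 42.]
scene 97 [40. 41. 42. 42. 42. 43. 44. 44. 45. 46. 46. 46.]
```

Request:
jog_arm([
  [[0,0,0],[0,0,3],60],
  [[0,0,0],[0,0,3],0],
  [[0,0,0],[0,0,3],0],
  [[0,0,0],[0,0,3],0],
  [[0,0,0],[0,0,3],0],
  [[0,0,0],[0,0,3],0],
  [[0,0,0],[0,0,3],0],
  [[0,0,0],[0,0,3],0],
])

```text
clock: 7.78
ee_pos: [0.6287, -0.1202, 0.0198]
ee_rot: [[-0.961, -0.275, 0.0], [-0.275, 0.961, -0.0], [-0.0, -0.0, -1.0]]
force: [0.6, -0.2, 0.2]
finger_gap: 0.147
grip_force: 30.0
```

Gripped (14 mm, 30 N). Next I lift 2 mm and slide it off.

Request:
jog_arm([
  [[0,0,0],[0,0,-1],0],
  [[0,0,0],[0,0,-2],0],
  [[0,0,0],[0,-5,-2],0],
  [[0,0,0],[0,-12,-2],0],
  [[0,0,0],[0,-21,-2],0],
  [[0,0,0],[0,-32,-2],0],
  [[0,0,0],[0,-45,-2],0],
  [[0,0,0],[0,-60,-2],0],
])

```text
clock: 8.78
ee_pos: [0.6454, -0.1789, 0.0218]
ee_rot: [[-0.961, -0.275, 0.0], [-0.275, 0.961, -0.0], [-0.0, -0.0, -1.0]]
force: [-0.2, 1.0, -1.2]
finger_gap: 0.148
grip_force: 30.0
```

```bash
python3 - <<'E'
from h import *
gb(43,-135,19,90)
p,u,v,bx,by,z=cloud("wrist"); cv2.imwrite("pics/w7.png",p)
im=p[v,u].astype(int); k=(im[:,2]>90)&(im[:,1]<50)&(im[:,0]<50)&(by<-150)&(by>-260)&(bx>0)&(bx<90)
print("red",k.sum(),"x",np.percentile(bx[k],[1,99]),"y",np.percentile(by[k],[1,99]),"z",np.percentile(z[k],[5,50,95]))
k=(bx>0)&(bx<80)&(by<-140)&(by>-280)&(z<70)&(z>6); print("obst",np.c_[bx[k],by[k],z[k]][::max(1,k.sum()//10)].round())
E
```

```text
turn [-0.  0. -0.] shift [ 0.7 61.6  2.8] | at [ 0.6454 -0.1789  0.0218] t 8.78 F [-0.2  1.  -1.2] gap 0.148 gf 30.0 j6 -123.0
red 1285 x [18.02427379 34.33336262] y [-210.67646153 -175.4753481 ] z [ 7.99495056 33.64114236 35.28970627]
obst [[   0. -146.   14.]
 [  19. -177.    7.]
 [  23. -182.    9.]
 [  21. -211.   34.]
 [  22. -199.   42.]
 [  29. -176.   34.]
 [  35. -143.   28.]
 [  43. -146.   16.]
 [  28. -204.   67.]
 [  38. -198.   62.]
 [  68. -193.   60.]]
```

Request:
jog_arm([
  [[0,0,0],[0,-20,0],0],
  [[0,0,0],[0,-40,0],0],
  [[0,0,0],[0,-40,2],0],
  [[0,0,0],[0,-40,3.5],0],
  [[0,0,0],[0,-40,4.5],0],
  [[0,0,0],[0,-40,5],0],
  [[0,0,0],[0,-40,5],0],
])

```text
clock: 9.7
ee_pos: [0.6561, -0.2161, 0.0168]
ee_rot: [[-0.961, -0.275, -0.0], [-0.275, 0.961, 0.0], [0.0, 0.0, -1.0]]
force: [0.2, -0.3, 0.2]
finger_gap: 0.15
grip_force: 30.0
```

Request:
jog_arm([
  [[0,0,0],[0,0,0.8],0],
  [[0,0,0],[0,0,0.8],50],
  [[0,0,0],[0,0,0.8],50],
  [[0,0,0],[0,0,0.8],50],
  [[0,0,0],[0,0,0.8],50],
  [[0,0,0],[0,0,-20],50],
  [[0,0,0],[0,0,-60],50],
  [[0,0,0],[0,0,-100],50],
])

```text
clock: 10.7
ee_pos: [0.6563, -0.2164, 0.1192]
ee_rot: [[-0.961, -0.275, 0.001], [-0.275, 0.961, -0.0], [-0.0, -0.0, -1.0]]
force: [-0.1, 0.4, -0.2]
finger_gap: 0.497
grip_force: 0.0
```

```bash
python3 - <<'E'
from h import *
p,u,v,bx,by,z=cloud("wrist"); cv2.imwrite("pics/w8.png",p)
im=p[v,u].astype(int); k=(im[:,2]>90)&(im[:,1]<50)&(im[:,0]<50)&(by<-190)&(by>-300)&(bx>0)&(bx<90)
print("red",k.sum(),"x",np.percentile(bx[k],[1,99]),"y",np.percentile(by[k],[1,99]),"z",np.percentile(z[k],[5,50,95]))
hsv=cv2.cvtColor(p,cv2.COLOR_BGR2HSV)[v,u].astype(int); k=(abs(hsv[:,0]-28)<6)&(hsv[:,1]>150)&(hsv[:,2]>120)&(by<-146)&(by>-200)&(abs(bx+52)<40)
print("tab",k.sum(),"x",np.percentile(bx[k],[2,50,98]),"y",np.percentile(by[k],[2,50,98]),"z",np.percentile(z[k],[5,50,95]))
gb(-52,-170,60,0)
E
```

```text
red 1422 x [17.97754998 72.18642522] y [-249.49126518 -214.3020089 ] z [ 5.00801821 28.85012424 31.13037954]
tab 1200 x [-65.76557626 -51.43452216 -37.33189383] y [-181.05724809 -164.3430725  -146.81303528] z [25.92333065 27.18842928 28.42172541]
turn [ 0.1  0.4 90. ] shift [98.4 67.5 64.1] | at [ 0.6589 -0.2173  0.125 ] t 10.75 F [ 4.2 -0.7  6.4] gap 0.499 gf 0.0 j6 -126.0
```

Clip stands on the bench at binder x ≈ 46, y ≈ -244. The tab is at x = -51.5, y = -147 to -181. Next, the pinch.

Request:
jog_arm([
  [[0,0,10],[10,8,5],60],
  [[0,0,20],[25,18,15],60],
  [[0,0,30],[40,28,25],60],
  [[0,0,40],[55,38,35],60],
  [[0,0,50],[70,50,45],60],
  [[0,0,60],[85,60,50],60],
  [[0,0,70],[98,69,50],60],
  [[0,0,80],[98,69,50],60],
])

```text
clock: 11.75
ee_pos: [0.5423, -0.1767, 0.0678]
ee_rot: [[-0.433, 0.902, 0.0], [0.902, 0.433, -0.0], [-0.0, 0.0, -1.0]]
force: [-0.0, 0.0, -0.1]
finger_gap: 0.602
grip_force: 0.0
```

```bash
python3 -c "
from h import *
gb(-51.5,-168,30,0)"
```

```text
turn [0.  0.  9.6] shift [-2.4  3.  37.8] | at [ 0.5423 -0.1767  0.0678] t 11.75 F [-0.   0.  -0.1] gap 0.602 gf 0.0 j6 -46.0
```

Request:
jog_arm([
  [[0,0,9.6],[-2.4,3,10],60],
  [[0,0,9.6],[-2.4,3,25],60],
  [[0,0,9.6],[-2.4,3,38],60],
  [[0,0,9.6],[-2.4,3,38],60],
])

```text
clock: 12.25
ee_pos: [0.5458, -0.1775, 0.0276]
ee_rot: [[-0.284, 0.959, -0.002], [0.959, 0.284, 0.001], [0.001, -0.002, -1.0]]
force: [0.4, 0.0, 0.1]
finger_gap: 0.599
grip_force: 0.0
```

```bash
python3 - <<'E'
from h import *
gb(-51.5,-168,-1,0)
p,u,v,bx,by,z=cloud("wrist"); cv2.imwrite("pics/w9.png",p)
k=(abs(by+168)<14)&(z>42)&(z<75)&(abs(bx+51)<70)
h=np.histogram(bx[k],np.arange(-121,20,5)); print([(int(b),int(c)) for b,c in zip(h[1],h[0]) if c],np.sort(z[k])[:5])
E
```

```text
turn [-0.1 -0.1  0.5] shift [-0.2  0.3 28.6] | at [ 0.5458 -0.1775  0.0276] t 12.25 F [0.4 0.  0.1] gap 0.599 gf 0.0 j6 -37.0
[(-81, 249), (-26, 246)] [45.833568   45.83405955 45.91707262 46.22817154 46.23025772]
```

Request:
jog_arm([
  [[0,0,0.5],[0,0,12],60],
  [[0,0,0.5],[0,0,22],60],
  [[0,0,0.5],[0,0,28],45],
  [[0,0,0.5],[0,0,28.5],20],
  [[0,0,0.5],[0,0,28.5],20],
  [[0,0,0.5],[0,0,28.5],20],
  [[0,0,0.5],[0,0,28.5],20],
  [[0,0,0.5],[0,0,28.5],20],
])

```text
clock: 13.3
ee_pos: [0.5467, -0.1778, 0.0004]
ee_rot: [[-0.273, 0.962, 0.0], [0.962, 0.273, -0.0], [-0.0, 0.0, -1.0]]
force: [0.3, 1.1, -1.2]
finger_gap: 0.324
grip_force: 30.0
```

```bash
python3 - <<'E'
from h import *
gb(-51.5,-168,-1,0)
for a in range(0,190,8): print(a,round(168*(1-np.cos(np.radians(a))),1),round(-168*np.sin(np.radians(a)),1),end=" | ")
E
```

```text
turn [ 0.   0.  -0.1] shift [ 0.4 -0.6  1.4] | at [ 5.467e-01 -1.778e-01  4.000e-04] t 13.3 F [ 0.3  1.1 -1.2] gap 0.324 gf 30.0 j6 -36.0
0 0.0 -0.0 | 8 1.6 -23.4 | 16 6.5 -46.3 | 24 14.5 -68.3 | 32 25.5 -89.0 | 40 39.3 -108.0 | 48 55.6 -124.8 | 56 74.1 -139.3 | 64 94.4 -151.0 | 72 116.1 -159.8 | 80 138.8 -165.4 | 88 162.1 -167.9 | 96 185.6 -167.1 | 104 208.6 -163.0 | 112 230.9 -155.8 | 120 252.0 -145.5 | 128 271.4 -132.4 | 136 288.8 -116.7 | 144 303.9 -98.7 | 152 316.3 -78.9 | 160 325.9 -57.5 | 168 332.3 -34.9 | 176 335.6 -11.7 | 184 335.6 11.7 |
```

Tab pinched (29.5 mm, 30 N). I'll swing it along the arc.

Request:
jog_arm([
  [[0,0,0],[0.4,0,-12],20],
  [[0,0,0],[3,0,-32],20],
  [[0,0,0],[10,0,-57],20],
  [[0,0,0],[20,0,-79.5],20],
  [[0,0,0],[32,0,-99],20],
  [[0,0,0],[47,0,-117],20],
  [[0,0,0],[64.5,0,-132.5],20],
  [[0,0,0],[84,0,-145.5],20],
])

```text
clock: 14.3
ee_pos: [0.5235, -0.096, 0.147]
ee_rot: [[-0.273, 0.962, 0.001], [0.962, 0.273, -0.0], [-0.0, 0.001, -1.0]]
force: [2.3, 2.3, -6.5]
finger_gap: 0.314
grip_force: 30.0
```

```bash
python3 - <<'E'
from h import *
gb(-51.5,0,167,0)
p,u,v,bx,by,z=cloud("scene"); cv2.imwrite("pics/s10.png",p)
p,u,v,bx,by,z=cloud("wrist"); cv2.imwrite("pics/w10.png",p)
E
```

```text
turn [ 0.   0.  -0.1] shift [ 83.3  -1.  -20. ] | at [ 0.5235 -0.096   0.147 ] t 14.3 F [ 2.3  2.3 -6.5] gap 0.314 gf 30.0 j6 -29.0
```

View pics/w10.png

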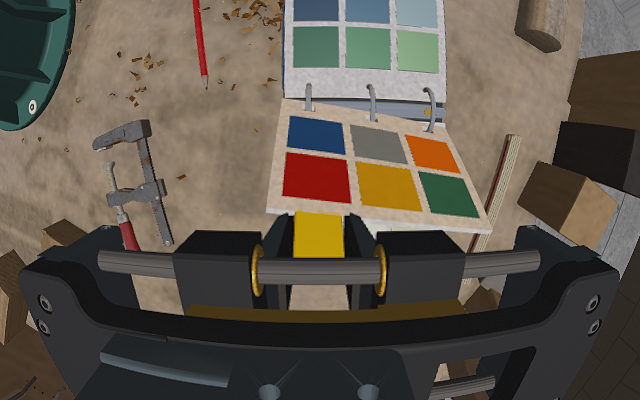

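The wrist view shows the leaf half raised, with the tab held at (320,240) and the leaf on its rings. Continuing with a slightly smaller radius.

Request:
jog_arm([
  [[0,0,0],[26,0,-11],20],
  [[0,0,0],[55,0,-18.5],20],
  [[0,0,0],[84,0,-21],20],
  [[0,0,0],[113,0,-18.5],20],
  [[0,0,0],[141,0,-11.5],20],
  [[0,0,0],[167.5,0,1],20],
  [[0,0,0],[191.5,0,17.5],20],
  [[0,0,0],[208,0,34],20],
])

```text
clock: 15.4
ee_pos: [0.4672, 0.1046, 0.1123]
ee_rot: [[-0.273, 0.962, 0.001], [0.962, 0.273, 0.001], [0.001, 0.002, -1.0]]
force: [-0.2, 3.7, 6.6]
finger_gap: 0.319
grip_force: 30.0
```

```bash
python3 - <<'E'
from h import *
gb(-51.5,168,0,0)
E
```

```text
turn [ 0.1 -0.  -0.1] shift [ 42.9  -2.2 112.3] | at [0.4672 0.1046 0.1123] t 15.4 F [-0.2  3.7  6.6] gap 0.319 gf 30.0 j6 -6.0
```

Request:
jog_arm([
  [[0,0,0],[16,0,22],20],
  [[0,0,0],[27,0,43],20],
  [[0,0,0],[34.5,-0.5,62],20],
  [[0,0,0],[39,-1,79],20],
  [[0,0,0],[41,-1,93],20],
  [[0,0,0],[42,-1,102],20],
  [[0,0,0],[42,-1,108],20],
  [[0,0,0],[42,-1,111],20],
])

```text
clock: 16.4
ee_pos: [0.4573, 0.1438, 0.0017]
ee_rot: [[-0.273, 0.962, 0.005], [0.962, 0.273, 0.001], [-0.0, 0.005, -1.0]]
force: [6.5, -1.2, 16.2]
finger_gap: 0.319
grip_force: 30.0
```

Request:
jog_arm([
  [[0,0,0],[0,0,0.7],20],
  [[0,0,0],[0,0,0.7],20],
])

```text
clock: 16.65
ee_pos: [0.4572, 0.1441, 0.0011]
ee_rot: [[-0.273, 0.962, 0.005], [0.962, 0.273, 0.002], [0.0, 0.005, -1.0]]
force: [4.9, 7.0, 10.3]
finger_gap: 0.32
grip_force: 30.0
```

```bash
python3 - <<'E'
from h import *
gb(-51.5,168,0,0)
p,u,v,bx,by,z=cloud("wrist"); cv2.imwrite("pics/w11.png",p)
for y in (20,60,100,130,140): 
    k=(abs(by-y)<3)&(abs(bx)<70)&(z<40); print(y,np.median(z[k]).round(1),k.sum())
E
```

```text
turn [ 0.3 -0.  -0.2] shift [ 2.3 -3.2  1.1] | at [0.4572 0.1441 0.0011] t 16.65 F [ 4.9  7.  10.3] gap 0.32 gf 30.0 j6 -1.0
20 nan 0
60 nan 0
100 nan 0
130 36.4 1072
140 35.5 460
  return _methods._mean(a, axis=axis, dtype=dtype,
  ret = ret.dtype.type(ret / rcount)
```

```bash
python3 - <<'E'
from h import *
for n in ["wrist","scene","top"]:
    p,u,v,bx,by,z=cloud(n); cv2.imwrite(f"pics/{n}12.png",p)
    for bxc in (-30,30):
        print(n,bxc,[(y,np.median(z[k]).round(1)) for y in range(0,182,12) if (k:=(abs(by-y)<4)&(abs(bx-bxc)<8)&(z<90)).sum()>5])
E
```

```text
wrist -30 [(132, np.float64(36.4)), (144, np.float64(35.5)), (156, np.float64(71.8)), (168, np.float64(34.2)), (180, np.float64(48.7))]
wrist 30 [(60, np.float64(43.5)), (72, np.float64(42.9)), (168, np.float64(-0.7)), (180, np.float64(-0.7))]
scene -30 [(0, np.float64(43.2)), (12, np.float64(20.7)), (24, np.float64(43.9)), (36, np.float64(43.6)), (48, np.float64(41.6)), (60, np.float64(41.1)), (72, np.float64(39.8)), (84, np.float64(39.4)), (96, np.float64(38.9)), (108, np.float64(36.8)), (120, np.float64(37.3)), (144, np.float64(55.7)), (156, np.float64(47.1)), (168, np.float64(44.9)), (180, np.float64(43.0))]
scene 30 [(0, np.float64(44.3)), (12, np.float64(23.8)), (24, np.float64(44.5)), (48, np.float64(42.9)), (60, np.float64(41.8)), (72, np.float64(41.5)), (84, np.float64(40.8)), (96, np.float64(40.0)), (120, np.float64(37.4)), (180, np.float64(-1.5))]
top -30 [(0, np.float64(44.2)), (12, np.float64(45.2)), (24, np.float64(43.4)), (36, np.float64(42.1)), (48, np.float64(42.8)), (60, np.float64(41.0)), (72, np.float64(41.0)), (84, np.float64(38.9)), (96, np.float64(38.9)), (108, np.float64(39.7))]
top 30 [(0, np.float64(45.4)), (12, np.float64(46.9)), (24, np.float64(46.4)), (36, np.float64(44.3)), (48, np.float64(44.0)), (60, np.float64(43.1)), (72, np.float64(42.0)), (84, np.float64(41.8)), (96, np.float64(39.1)), (108, np.float64(40.9))]
```

View pics/wrist12.png

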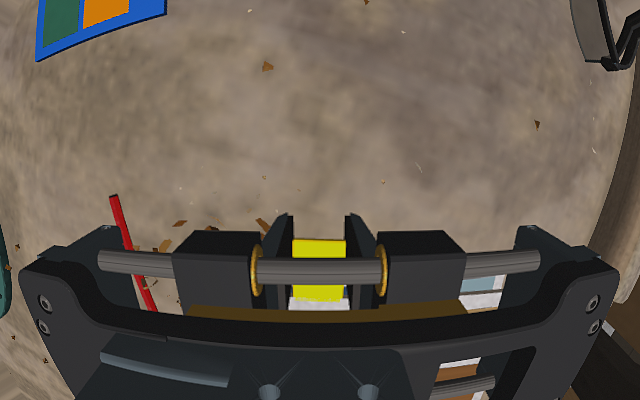

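The leaf is over, but its spine end is hung about 17 mm up on the rings because I'm holding it a few mm too far inward. I'll pull outward gently.

Request:
jog_arm([
  [[0,0,0],[1.5,-1,0],20],
  [[0,0,0],[3,-2,0],20],
  [[0,0,0],[4,-2.5,0],20],
  [[0,0,0],[5,-2.5,0],20],
  [[0,0,0],[5,-2.5,0],20],
])

```text
clock: 17.48
ee_pos: [0.4502, 0.1473, -0.0002]
ee_rot: [[-0.273, 0.962, -0.001], [0.962, 0.273, -0.0], [0.0, -0.001, -1.0]]
force: [-1.4, 0.2, -0.7]
finger_gap: 0.32
grip_force: 30.0
```

```bash
cat > prof.py <<'E'
from h import *
gb(-51.5,168,0,0)
for n in ["scene","top"]:
    p,u,v,bx,by,z=cloud(n); cv2.imwrite(f"pics/{n}p.png",p)
    for c in (-30,30):
        print(n,c,[(y,float(np.median(z[k]).round(1))) for y in range(24,182,12) if (k:=(abs(by-y)<4)&(abs(bx-c)<8)&(z<60)).sum()>5])
E
python3 prof.py
```

```text
turn [-0.  -0.  -0.1] shift [-2.8  2.6 -0.2] | at [ 4.502e-01  1.473e-01 -2.000e-04] t 17.48 F [-1.4  0.2 -0.7] gap 0.32 gf 30.0 j6 -1.0
scene -30 [(24, 39.2), (60, 37.3), (72, 35.8), (84, 35.7), (96, 36.3), (108, 35.5), (132, 33.3), (156, 42.7), (168, 42.0), (180, 24.7)]
scene 30 [(24, 39.5), (36, 39.6), (48, 37.7), (60, 37.6), (72, 37.1), (84, 36.4), (96, 35.4), (108, 34.9), (120, 33.9), (180, -1.1)]
top -30 [(24, 40.0), (36, 39.4), (48, 39.0), (60, 39.1), (72, 37.9), (84, 36.0), (96, 35.8), (108, 37.5)]
top 30 [(24, 40.5), (36, 40.8), (48, 38.6), (60, 37.1), (72, 38.3), (84, 38.1), (96, 37.3), (108, 36.1)]
```

Request:
jog_arm([
  [[0,0,0],[1,0.5,1],20],
  [[0,0,0],[2,1,2],20],
  [[0,0,0],[3,1,3],20],
  [[0,0,0],[3,1,4],20],
  [[0,0,0],[3,1,5],20],
  [[0,0,0],[3,1,5],20],
])

```text
clock: 18.32
ee_pos: [0.4507, 0.1505, -0.005]
ee_rot: [[-0.273, 0.962, -0.0], [0.962, 0.273, -0.0], [-0.0, -0.0, -1.0]]
force: [0.2, 0.0, -1.1]
finger_gap: 0.322
grip_force: 30.0
```

```bash
python3 prof.py
```

```text
turn [-0.   0.  -0.1] shift [-5.6  1.3 -5. ] | at [ 0.4507  0.1505 -0.005 ] t 18.32 F [ 0.2  0.  -1.1] gap 0.322 gf 30.0 j6 -0.0
scene -30 [(24, 33.6), (36, 33.2), (48, 33.1), (60, 32.8), (72, 32.4), (120, 30.4), (132, 29.1), (156, 41.3), (168, 41.2), (180, 33.3)]
scene 30 [(24, 34.7), (36, 33.8), (48, 33.0), (60, 33.7), (72, 31.5), (84, 29.8), (108, 30.7), (132, 29.7), (180, -1.3)]
top -30 [(24, 34.9), (36, 34.4), (48, 34.2), (60, 32.2), (72, 32.3), (84, 33.6), (96, 30.9), (108, 30.7), (120, 28.4)]
top 30 [(24, 34.8), (36, 34.6), (48, 34.2), (60, 33.2), (72, 33.3), (84, 31.7), (96, 32.5), (108, 32.1)]
```

Request:
jog_arm([
  [[0,0,0],[1,0,0.5],20],
  [[0,0,0],[2,0,1],20],
  [[0,0,0],[3,0,1.5],20],
  [[0,0,0],[3,0,1.5],20],
])

```text
clock: 18.92
ee_pos: [0.45, 0.1533, -0.0065]
ee_rot: [[-0.274, 0.962, 0.0], [0.962, 0.274, -0.0], [-0.0, -0.0, -1.0]]
force: [0.5, -3.9, -1.5]
finger_gap: 0.32
grip_force: 30.0
```

```bash
python3 prof.py
```

```text
turn [-0.   0.  -0.1] shift [-8.6  1.2 -6.5] | at [ 0.45    0.1533 -0.0065] t 18.93 F [ 0.5 -3.9 -1.5] gap 0.32 gf 30.0 j6 0.0
scene -30 [(24, 31.5), (36, 33.0), (48, 31.9), (60, 30.5), (72, 30.5), (84, 30.0), (96, 29.6), (120, 28.2), (156, 38.3), (168, 36.8), (180, 30.5)]
scene 30 [(24, 32.9), (36, 33.4), (48, 31.6), (72, 31.6), (84, 30.5), (96, 28.6), (108, 29.2), (120, 27.3), (132, 28.4)]
top -30 [(24, 33.2), (36, 32.4), (48, 32.0), (60, 31.7), (72, 31.2), (84, 30.2), (96, 29.6), (108, 30.3), (120, 29.2)]
top 30 [(24, 33.9), (36, 34.6), (48, 32.8), (60, 33.0), (72, 32.6), (84, 30.9), (96, 30.4), (108, 29.9), (120, 29.0)]
```

Request:
jog_arm([
  [[0,0,0],[-1.5,0,0],20],
  [[0,0,0],[-1.5,0,0],50],
  [[0,0,0],[-1.5,0,0],60],
  [[0,0,0],[-1.5,0,0],60],
  [[0,0,0],[-1.5,0,0],60],
  [[0,0,0],[-1.5,0,-20],60],
  [[0,0,0],[-1.5,0,-50],60],
  [[0,0,0],[-1.5,0,-80],60],
])

```text
clock: 20.02
ee_pos: [0.4502, 0.1519, 0.0743]
ee_rot: [[-0.273, 0.962, -0.0], [0.962, 0.273, -0.0], [0.0, -0.0, -1.0]]
force: [0.1, -0.0, -0.6]
finger_gap: 0.602
grip_force: 0.0
```

```bash
python3 prof.py; python3 - <<'E'
from h import *
p,u,v,bx,by,z=cloud("wrist"); hsv=cv2.cvtColor(p,cv2.COLOR_BGR2HSV)[v,u].astype(int)
k=(abs(hsv[:,0]-28)<6)&(hsv[:,1]>150)&(hsv[:,2]>120)&(by>140)&(by<200)&(abs(bx+52)<40)
print("tab",k.sum(),"x",np.percentile(bx[k],[2,50,98]),"y",np.percentile(by[k],[2,50,98]),"z",np.percentile(z[k],[5,50,95]))
E
```

```text
turn [-0.  -0.  -0.1] shift [-7.1  1.5 74.3] | at [0.4502 0.1519 0.0743] t 20.02 F [ 0.1 -0.  -0.6] gap 0.602 gf 0.0 j6 -0.0
scene -30 [(24, 27.3), (36, 27.5), (48, 26.8), (60, 28.3), (72, 27.5), (84, 26.7), (108, 27.7), (120, 27.1)]
scene 30 [(36, 27.1), (48, 27.5), (60, 26.8), (72, 26.7), (84, 26.4), (96, 26.6), (120, 28.2), (132, 26.2), (180, -2.1)]
top -30 [(24, 29.0), (36, 27.5), (48, 26.8), (60, 28.1), (72, 28.0), (84, 28.6), (96, 27.1), (108, 27.5), (120, 27.5), (132, 28.2)]
top 30 [(24, 28.7), (36, 26.9), (48, 30.3), (60, 28.1), (72, 28.8), (84, 28.0), (96, 28.5), (108, 27.8), (120, 27.3)]
tab 1631 x [-66.7794356  -52.33183554 -37.80467853] y [143.35234549 162.30195093 180.25042966] z [26.1951444  27.32966292 28.38141118]
```

The leaf lies flat (27–28 mm all over) and the tab is at y = 145–181. Now back for the clip.

Request:
jog_arm([
  [[0,0,6],[-30,6,-20],60],
  [[0,0,16],[-80,18,-30],60],
  [[0,0,26],[-135,32,-30],60],
  [[0,0,36],[-190,45,-30],60],
  [[0,0,46],[-245,58,-30],60],
  [[0,0,56],[-300,72,-30],60],
  [[0,0,66],[-355,86,-30],60],
  [[0,0,76],[-395,95,-30],60],
])

```text
clock: 21.18
ee_pos: [0.6501, -0.204, 0.1018]
ee_rot: [[0.87, 0.492, -0.001], [0.492, -0.87, 0.0], [-0.001, -0.001, -1.0]]
force: [-0.4, 0.1, 1.1]
finger_gap: 0.601
grip_force: 0.0
```

```bash
python3 - <<'E'
from h import *
gb(46,-234.5,60,-90)
p,u,v,bx,by,z=cloud("wrist"); cv2.imwrite("pics/w13.png",p)
im=p[v,u].astype(int); k=(im[:,2]>90)&(im[:,1]<50)&(im[:,0]<50)&(by<-190)&(by>-300)&(bx>0)&(bx<90)
print("red",k.sum(),"x",np.percentile(bx[k],[1,99]),"y",np.percentile(by[k],[1,99]))
E
```

```text
turn [-0.1  0.1 13.5] shift [ 1.9 13.3 41.8] | at [ 0.6501 -0.204   0.1018] t 21.18 F [-0.4  0.1  1.1] gap 0.601 gf 0.0 j6 41.0
red 1565 x [19.7606378  73.81786514] y [-249.53371777 -213.9916116 ]
```

Request:
jog_arm([
  [[0,0,8],[2,13,20],60],
  [[0,0,13.5],[2,13,42],60],
  [[0,0,13.5],[2,13,60],60],
  [[0,0,13.5],[2,13,75],60],
  [[0,0,13.5],[2,13,82],60],
  [[0,0,13.5],[2,13,84.5],60],
  [[0,0,13.5],[2,13,84.5],30],
])

```text
clock: 22.1
ee_pos: [0.6582, -0.2123, 0.0194]
ee_rot: [[0.959, 0.282, 0.001], [0.282, -0.959, -0.0], [0.0, 0.0, -1.0]]
force: [0.3, -0.4, 0.3]
finger_gap: 0.522
grip_force: 0.0
```

Request:
jog_arm([
  [[0,0,0],[0,0,0],0],
  [[0,0,0],[0,0,0],0],
  [[0,0,0],[0,0,0],0],
  [[0,0,0],[0,0,0],0],
  [[0,0,0],[0,0,0],0],
])

```text
clock: 22.72
ee_pos: [0.6579, -0.2123, 0.019]
ee_rot: [[0.959, 0.282, -0.0], [0.282, -0.959, 0.0], [-0.0, -0.0, -1.0]]
force: [0.2, -0.7, -0.7]
finger_gap: 0.151
grip_force: 30.0
```

```bash
python3 - <<'E'
from h import *
gb(46.5,-234.5,17,-90)
E
```

```text
turn [-0.   0.   0.4] shift [0.1 2.3 2. ] | at [ 0.6579 -0.2123  0.019 ] t 22.73 F [ 0.2 -0.7 -0.7] gap 0.151 gf 30.0 j6 54.0
```

Clip gripped; reported z of 19 corresponds to underside on bench. Now lift, carry over and turn.

Request:
jog_arm([
  [[0,0,0],[0,0,-30],0],
  [[0,0,0],[0,-10,-80],0],
  [[0,0,-10],[0,-40,-95],0],
  [[0,0,-20],[-3,-85,-95],0],
  [[0,0,-30],[-6,-130,-95],0],
  [[0,0,-40],[-9,-175,-95],0],
  [[0,0,-50],[-12,-220,-95],0],
  [[0,0,-60],[-15,-265,-95],0],
])

```text
clock: 23.72
ee_pos: [0.5683, 0.039, 0.1141]
ee_rot: [[0.23, 0.973, 0.0], [0.973, -0.23, 0.0], [0.0, 0.0, -1.0]]
force: [0.3, -0.0, -0.9]
finger_gap: 0.151
grip_force: 30.0
```

```bash
python3 -c "
from h import *
gb(20,190,114,90)
gb(20,190,114,91)"
```

```text
turn [   0.     0.  -119.3] shift [ 1.313e+02 -8.460e+01  1.000e-01] | at [0.5683 0.039  0.1141] t 23.73 F [ 0.3 -0.  -0.9] gap 0.151 gf 30.0 j6 15.0
turn [   0.     0.  -120.3] shift [ 1.313e+02 -8.460e+01  1.000e-01] | at [0.5683 0.039  0.1141] t 23.73 F [ 0.3 -0.  -0.9] gap 0.151 gf 30.0 j6 15.0
```

Request:
jog_arm([
  [[0,0,-10],[20,-13,0],0],
  [[0,0,-20],[42,-27,0],0],
  [[0,0,-30],[64,-41,0],0],
  [[0,0,-40],[86,-55,0],0],
  [[0,0,-50],[108,-70,0],0],
  [[0,0,-60],[131,-84,0],0],
  [[0,0,-70],[131,-84,0],0],
  [[0,0,-80],[131,-84,0],0],
])

```text
clock: 24.72
ee_pos: [0.5179, 0.1852, 0.114]
ee_rot: [[-0.919, 0.395, -0.0], [0.395, 0.919, -0.0], [0.0, -0.0, -1.0]]
force: [-0.1, 0.1, -0.9]
finger_gap: 0.153
grip_force: 30.0
```

Request:
jog_arm([
  [[0,0,-10],[0,0,0],0],
  [[0,0,-20],[0,0,0],0],
  [[0,0,-30],[0,0,0],0],
  [[0,0,-39],[0,0,0],0],
  [[0,0,-39],[0,0,0],0],
])

```text
clock: 25.35
ee_pos: [0.5181, 0.1848, 0.1141]
ee_rot: [[-0.965, -0.264, 0.0], [-0.264, 0.965, 0.0], [-0.0, 0.0, -1.0]]
force: [-1.0, 0.4, -1.5]
finger_gap: 0.152
grip_force: 30.0
```

```bash
python3 - <<'E'
from h import *
gb(20,190,24,90)
p,u,v,bx,by,z=cloud("wrist"); cv2.imwrite("pics/w14.png",p)
im=p[v,u].astype(int); k=(im[:,2]>90)&(im[:,1]<50)&(im[:,0]<50)&(by>140)&(by<260)&(abs(bx-20)<60)
print("red",k.sum(),"x",np.percentile(bx[k],[1,99]),"y",np.percentile(by[k],[1,99]),"z",np.percentile(z[k],[5,50,95]))
k=(by>150)&(by<225)&(bx>-20)&(bx<90)&(z>5)&(z<80); print("low obst",k.sum())
E
```

```text
turn [ 0.   0.  -0.7] shift [ 1.5  1.9 90.1] | at [0.5181 0.1848 0.1141] t 25.35 F [-1.   0.4 -1.5] gap 0.152 gf 30.0 j6 -88.0
red 1387 x [-5.17858715 12.80140609] y [166.97517561 202.40782461] z [ 98.27494676 123.71933528 125.39583496]
low obst 20
```

Request:
jog_arm([
  [[0,0,-0.7],[1,3,20],0],
  [[0,0,-0.7],[1,3,40],0],
  [[0,0,-0.7],[1,3,60],0],
  [[0,0,-0.7],[1,3,75],0],
  [[0,0,-0.7],[1,3,85],0],
  [[0,0,-0.7],[1,3,89],0],
  [[0,0,-0.7],[1,3,90],0],
  [[0,0,-0.7],[1,3,90],0],
])

```text
clock: 26.4
ee_pos: [0.5167, 0.1875, 0.0244]
ee_rot: [[-0.961, -0.277, 0.001], [-0.277, 0.961, 0.0], [-0.001, 0.0, -1.0]]
force: [-0.1, 0.4, -0.9]
finger_gap: 0.153
grip_force: 30.0
```

```bash
python3 - <<'E'
from h import *
gb(20,135,24,90)
p,u,v,bx,by,z=cloud("wrist"); cv2.imwrite("pics/w15.png",p)
im=p[v,u].astype(int); k=(im[:,2]>90)&(im[:,1]<50)&(im[:,0]<50)&(by>140)&(by<260)&(abs(bx-20)<60)
print("red",k.sum(),"x",np.percentile(bx[k],[1,99]),"y",np.percentile(by[k],[1,99]),"z",np.percentile(z[k],[5,50,95]))
k=k&(z>28); print("jaw top z",np.median(z[k])); k2=(abs(bx+20)<10)&(by>120)&(by<142)&(z<45); print("leaf z",np.median(z[k2]))
E
```

```text
turn [0.  0.  0.1] shift [  0.9 -56.1   0.4] | at [0.5167 0.1875 0.0244] t 26.4 F [-0.1  0.4 -0.9] gap 0.153 gf 30.0 j6 -89.0
red 1389 x [-5.77906169 12.42113364] y [169.80795563 205.15881851] z [ 8.75833799 34.08828967 35.6711306 ]
jaw top z 34.43299806093761
leaf z 27.548837800033837
```

Jaw top is at 35 mm, which is centred on the pile. Sliding on.

Request:
jog_arm([
  [[0,0,0],[0,-12,0.4],0],
  [[0,0,0],[0,-22,0.4],0],
  [[0,0,0],[0,-30,0.4],0],
  [[0,0,0],[0,-37,0.4],0],
  [[0,0,0],[0,-43,0.4],0],
  [[0,0,0],[0,-48,0.4],0],
  [[0,0,0],[0,-52,0.4],0],
  [[0,0,0],[0,-52,0.4],0],
])

```text
clock: 27.45
ee_pos: [0.5308, 0.1373, 0.0237]
ee_rot: [[-0.961, -0.276, 0.0], [-0.276, 0.961, 0.0], [-0.0, -0.0, -1.0]]
force: [0.6, 0.5, -0.5]
finger_gap: 0.155
grip_force: 30.0
```

```bash
cat > chk.py <<'E'
from h import *
gb(20,135,24,90)
p,u,v,bx,by,z=cloud("wrist"); cv2.imwrite("pics/w16.png",p)
im=p[v,u].astype(int); k=(im[:,2]>90)&(im[:,1]<50)&(im[:,0]<50)&(by>100)&(by<200)&(bx>-15)&(bx<60)
print("red",k.sum(),"x",np.percentile(bx[k],[1,99]),"y",np.percentile(by[k],[1,99]),"z",np.percentile(z[k],[5,50,95]))
E
python3 chk.py
```

```text
turn [-0.   0.   0.1] shift [ 0.6 -3.9 -0.3] | at [0.5308 0.1373 0.0237] t 27.45 F [ 0.6  0.5 -0.5] gap 0.155 gf 30.0 j6 -94.0
red 1144 x [-5.90770734 12.56062873] y [117.35803314 153.01227469] z [28.10310615 33.5608875  34.97496463]
```

No resistance, and about 3–4 mm remain. Pushing gently until contact.

Request:
jog_arm([
  [[0,0,0],[0,-1.5,0],0],
  [[0,0,0],[0,-3,0],0],
  [[0,0,0],[0,-3.7,0],0],
  [[0,0,0],[0,-3.7,0],0],
])

```text
clock: 28.0
ee_pos: [0.5318, 0.1339, 0.0236]
ee_rot: [[-0.961, -0.277, -0.0], [-0.277, 0.961, -0.0], [0.0, -0.0, -1.0]]
force: [-0.2, 0.2, -1.4]
finger_gap: 0.15
grip_force: 30.0
```

```bash
python3 chk.py
```

```text
turn [-0.  -0.   0.1] shift [ 0.6 -0.4 -0.4] | at [0.5318 0.1339 0.0236] t 28.0 F [-0.2  0.2 -1.4] gap 0.15 gf 30.0 j6 -94.0
red 1090 x [-6.00571862 12.8111329 ] y [113.93035002 149.4660092 ] z [31.5788256  33.66214938 35.01126697]
```

Request:
jog_arm([
  [[0,0,0],[0,-0.7,0],0],
  [[0,0,0],[0,-1.2,0],0],
  [[0,0,0],[0,-1.2,0],0],
])

```text
clock: 28.42
ee_pos: [0.5321, 0.1329, 0.0236]
ee_rot: [[-0.961, -0.277, -0.0], [-0.277, 0.961, 0.0], [0.0, 0.0, -1.0]]
force: [0.4, 2.5, 0.0]
finger_gap: 0.146
grip_force: 30.0
```

Request:
jog_arm([
  [[0,0,0],[0,-0.8,0],0],
  [[0,0,0],[0,-0.8,0],0],
])

```text
clock: 28.68
ee_pos: [0.5321, 0.1327, 0.0235]
ee_rot: [[-0.961, -0.276, -0.0], [-0.276, 0.961, 0.001], [0.0, 0.001, -1.0]]
force: [-2.5, 9.7, -1.4]
finger_gap: 0.149
grip_force: 30.0
```

Home, with 10 N at the back wall. I relax, lower until the jaw rests on the leaf, release and lift.

Request:
jog_arm([
  [[0,0,0],[0,0.6,0.7],0],
  [[0,0,0],[0,0.6,1.5],0],
  [[0,0,0],[0,0.6,1.5],40],
  [[0,0,0],[0,0.6,1.5],50],
  [[0,0,0],[0,0.6,1.5],50],
  [[0,0,0],[0,0.6,1.5],50],
  [[0,0,0],[0,0.6,1.5],50],
  [[0,0,0],[0,0.6,-8],50],
])

```text
clock: 29.68
ee_pos: [0.5317, 0.1325, 0.0315]
ee_rot: [[-0.961, -0.277, -0.001], [-0.277, 0.961, -0.0], [0.001, 0.0, -1.0]]
force: [-0.9, -0.4, -0.6]
finger_gap: 0.504
grip_force: 0.0
```

Request:
jog_arm([
  [[0,0,0],[0,0,-25],50],
  [[0,0,0],[0,0,-65],50],
  [[0,0,0],[0,0,-120],50],
  [[0,0,0],[0,0,-170],50],
  [[0,0,0],[0,0,-200],50],
  [[0,0,0],[0,0,-200],50],
])

```text
clock: 30.42
ee_pos: [0.5334, 0.1329, 0.2347]
ee_rot: [[-0.961, -0.277, 0.005], [-0.277, 0.961, 0.001], [-0.005, -0.0, -1.0]]
force: [0.3, -0.3, -1.5]
finger_gap: 0.501
grip_force: 0.0
```

```bash
python3 chk.py; python3 - <<'E'
import cv2,numpy as np
from rig import viewer
q,_=viewer.grab_frame("top"); p=cv2.imread("pics/w16.png")
a=cv2.resize(q[100:225,150:450],None,fx=2,fy=2); cv2.imwrite("pics/fin.png",np.vstack([cv2.resize(p,(600,340))[:,:],a]))
E
```

```text
turn [-0.   0.3  0.1] shift [  2.9   1.2 210.7] | at [0.5334 0.1329 0.2347] t 30.43 F [ 0.3 -0.3 -1.5] gap 0.501 gf 0.0 j6 -95.0
red 692 x [-5.18810669 48.22192836] y [113.55505804 148.47503022] z [30.30139364 31.96782162 33.50743596]
```

View pics/fin.png

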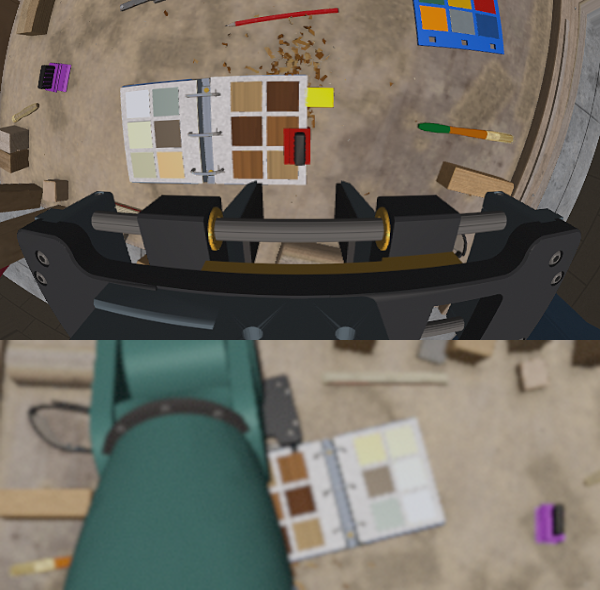

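The wood-stain side shows flat on the left pile, and the clip is home at (298,146), beside the tab at (320,97). Nothing else has moved, so I'm handing in.

```bash
python3 -c "
from rig import arm
print(arm.finish_job())"
```

```text
the job is handed in; nothing more can be done
None
```

The job is handed in at about 30 s of the 72 s: the leaf lies flat on the left-hand pile with its wood-stain side up, the red clip is fully home on the left fore edge beside the tab, and the bystanders I could see are where they were; no verdict came back.

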